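Ready the damp box for loading

TASK

Get the clay damp box ready for loading: with its lid still shut, slide the loose plaster block squarely up against the plaster sill that sticks out of the box's front, in line with it and with no gap left, so pieces can be slid in. Then raise the yellow lid by its wooden tab to about 60 degrees open and finish while still holding it there, because it falls shut by itself. Leave the jar, spray can, tape and brush pot where they stand.

Things in the scene. Friction and masses are not known exactly. Their poses are not given: they have to be found in the camera images.
- block: Loose white plaster block, 110 mm long (its x) x 60 mm wide (its y) x 40 mm high, about 0.3 kg (varies). Origin: centre of its underside. It starts flat on the table in front of the sill, 50 to 140 mm short of it, up to 35 mm out of line and turned up to about 0.4 rad. When it is flush, its origin lies 55 mm from point sill_face along that point's -x, and its x axis is parallel to the point's.
- box: Fixed damp box on the table. Origin: centre of the underside of its 180 (x) x 240 (y) mm plaster floor slab, z up; its front looks along its own -x (roughly the robot's left, world +y, turned up to 0.15 rad either way). Floor slab 40 mm thick; plywood walls 8 mm thick on the other three sides up to 112 mm. A white plaster sill, 60 mm wide, 40 mm high, runs out of the middle of the front from x = -90 to x = -170 mm. The box does not move.
- sill_face (a point): Middle of the bottom edge of the sill's end face (60 wide x 40 mm high), at table height, 170 mm in front of the box's origin. Axes as the box: -x points straight out of the face, z up.
- lid (a joint): Hinge of the yellow lid, rad: 0 shut (level), grows as its front rises, up to 1.9; 60 degrees is 1.047. No stay or spring: below 1.5 rad it falls shut by its weight (lid about 0.35 kg, under 3 N at the tab). The lid is a plate 8 mm thick, 256 mm wide, with its middle plane 116 mm above the table, plus an apron 8 mm thick on its front edge that hangs down to 43 mm above the table, over the sill, and swings with the lid; outer face of the apron 188 mm from the hinge line.
- lid_hinge (a point): Middle of the hinge line, 116 mm above the table, 90 mm behind the box's origin (box +x). The hinge runs along the box's y. The point turns with the lid: its -x points along the lid plate to the tab.
- lid_tab (a point): Grip point in the dark wooden tab, 226 mm from the hinge along the lid plate, in its middle plane (116 mm above the table when shut). The tab is 20 mm wide along the hinge direction, 14 mm thick, and sticks out 55 mm beyond the apron (its end 243 mm from the hinge); the grip point lies 38 mm beyond the apron. The point turns with the lid (box axes when shut); fingers that straddle the tab from above close along its y.
- jar: Bystander: amber jar with blue cap, 60 mm across, 90 mm high. Origin: centre of its underside.
- spray: Bystander: black spray can with a white label and red cap, 60 mm across, 170 mm high. Origin: centre of its underside.
- tape: Bystander: roll of tape lying flat, 90 mm across, 30 mm high. Origin: centre of its underside.
- brushes: Bystander: blue pot with brushes, 76 mm across, 90 mm high, brushes up to about 200 mm. Origin: centre of its underside.
Not all that is in view belongs to the job. There is more than one size of the block; the job needs the middle-sized.

How it is judged:
On the way, in this order (a step that is already met when the one before it is completed fails the run):
1. with the lid shut, the block stands flush against the sill and in line with it (x of block in the frame of sill_face between -0.0585 and -0.05 m and y of block in the frame of sill_face between -0.01 and 0.01 m and angle between the x axis of block and the x axis of sill_face, either way round below 0.05 rad and angle between block's own z axis and vertical below 0.05 rad and height (world z) of block below 0.004 m and linear speed of block below 0.02 m/s and value of joint lid below 0.1 rad), for 0.2 s.
2. the lid is held still by the robot about 60 degrees open (value of joint lid between 0.925 and 1.169 rad and velocity of joint lid between -0.08 and 0.08 rad/s and contact force between any of the fingers, the arm and lid above 0.3 N and contact force between lid and block below 0.1 N), for 0.5 s.
At the end, for the whole second after the job is handed in: The block lies flat against the sill's end face: gap under 3.5 mm at its centre line, within 10 mm sideways, turned less than 0.05 rad. The lid is held still by the robot 60 degrees open, within 7 degrees (0.925 to 1.169 rad), touched by the robot and not resting on the block (all of step 2 and x of block in the frame of sill_face between -0.0585 and -0.05 m and y of block in the frame of sill_face between -0.01 and 0.01 m and angle between the x axis of block and the x axis of sill_face, either way round below 0.05 rad and angle between block's own z axis and vertical below 0.05 rad and height (world z) of block below 0.004 m and linear speed of block below 0.02 m/s); the arm keeps its last pose, push and grip.
It fails at once if the amber jar is shifted more than 20 mm or tipped (distance of jar from where it was at the start of the episode above 0.02 m or angle between jar's own z axis and vertical above 0.3 rad).
It fails at once if the spray can is shifted more than 20 mm or tipped (distance of spray from where it was at the start of the episode above 0.02 m or angle between spray's own z axis and vertical above 0.3 rad).
It fails at once if the roll of tape is shifted more than 20 mm or tipped (distance of tape from where it was at the start of the episode above 0.02 m or angle between tape's own z axis and vertical above 0.3 rad).
It fails at once if the brush pot is shifted more than 20 mm or tipped (distance of brushes from where it was at the start of the episode above 0.02 m or angle between brushes's own z axis and vertical above 0.3 rad).
It also fails if it takes over 72 s, if anything falls off the work surface, if the arm or the gripper's body presses on something with over 40 N, if the wrist force passes 120 N, or if a joint passes its speed limit or range.

ROBOT

A 6-joint arm with a two-finger parallel gripper is mounted at the origin on the work surface. World frame = base frame: x ahead of the robot, y to its left, z up, the work surface at z = 0. Lengths are in m, angles in rad, forces in N, time in s.
With the tool pointing down it reaches from about 0.35 to 0.975 m from the base axis. Payload 17.4 kg.
Tool frame: the origin (TCP) lies midway between the tips of the shut fingers; the grasp point (between the pads) lies 19 mm behind it; z points along the fingers, y is the line along which they close (so a half turn about z gives the same grasp; the last joint's range is limited). The gripper opens to 85 mm and grips with 20 to 120 N. Pads are 22 mm wide; open, the fingers measure 114 mm over their backs; the gripper's body (76 mm by 85 mm) begins 54 mm behind the grasp point. The pads swing forward as they close: fully open they stand 13 mm farther back than shut.
Start: joints at [1.303, 0.116, 1.442, -0, 1.584, -0.038], TCP at [0.154, 0.657, 0.231] pointing down, gripper open.
Joint ranges: [-2.83, 2.83], [-0.83, 2.19], [0.07, 2.5], [-1.14, 4.28], [0.01, 3], [-2.97, 2.97]. Speed limits (rad/s): [1.89, 1.89, 2.22, 3.14, 3.14, 3.14].

INTERFACE

Orientations are given as a rotation vector (axis times angle).
In Python, from station import r gives the robot as it stands. The module is installed in compiled form; this text tells all that it offers.
- The arm moves only by the tool carry_out, never from a script. Its argument "series" is a list of rows, each an object with "travel": the shift along the tool's x, y, z in mm, a list of three; "yaw": the turn about the tool's z in degrees; "grip": the closure in counts, from 0 (fully open) to 255 (shut). A call has 1 to 8 rows; each row is the pose to reach, as a shift and turn from the pose commanded when the call began, along the tool's axes at that moment; what a row does not reach only later rows make up. A row lasts 1/10 s, in which the tool goes at most 50 mm and 8.59 degrees, less where a joint would pass 70% of its speed; a pose out of reach is approached as far as the arm can. A call with a gripper value outside its range is refused whole. The fingers move at their own pace and stop on an object; "grip_force" is the grip in N (left out, the last holds). Time passes only in rows, so rows that repeat a pose let the fingers close. It gives the time, the measured TCP pose, the force, the opening and the grip force at its end, in the units of the state.
- r.state(): the state, without advancing time (a new reading comes with each control period).
- r.get_image(name): name is "scene" or "top"; returns a dict with "frame" (400x640x3 uint8, red, green, blue), "fovy" (degrees; the focal length in pixels is half the picture's height over the tangent of half this angle, whatever the lens; pixels are square), "cx", "cy" (the principal point, pixels), "k1" (the pictures are not rectified: a ray, as slopes to the right and down, at radius r is drawn at 1 + k1 r^2 times it, then the intrinsics apply), "position" and "attitude" of the camera in the world. Camera axes: x right, y up, looking along -z (the intrinsics and any distortion apply to the point x, -y, -z); pixel columns grow to the right and rows downward; lengths in m; the calibration is good to about 2 mm. A picture is of the moment at which its call begins. There is no depth.
- r.hand_in(): hands the job in; it is judged then, once.
The state is a dict: "time": time; "joints": joint angles; "joint_velocities": joint speeds; "effort": joint torques, N m; "ee_pos": TCP position; "tcp_rot": TCP orientation; "contact_force": force on the tool from outside, world axes, zero at the start; "torque": the same for the moment, N m; "finger_gap": finger opening in m; "grip_force": force on a finger pad.
Only numpy, scipy, OpenCV 4.12 (cv2) and the standard library are available. Lean on these libraries where they do the work, as an engineer would, in place of code of your own. Each camera call takes 0.05 s, during which the arm holds its last target. There are 200 camera calls.

## Working session

There is one attempt and no reset: what is moved stays moved. The work goes in short steps, Python scripts to look and compute and a tool call to move; the robot and the scene stay as the last step left them, time stands still between calls to the robot, and variables do not carry over. Pictures are saved under pics/ and viewed, at most 10 in all, crops included, and the job is handed in when it is done.

Besides the shell and the picture viewer there is one more tool, called after "Emit:" by a JSON object that holds its "fn" and its "kwargs", one argument or row to a line. carry_out: Moves the arm, as the interface text tells. Its arguments: {"type":"object","properties":{"series":{"type":"array","items":{"type":"object","properties":{"travel":{"type":"array","items":{"type":"number"}},"yaw":{"type":"number"},"grip":{"type":"number"}}}},"grip_force":{"type":"number"}},"required":["series"]}

```bash
mkdir -p pics; cat > h.py <<'E'
import numpy as np, cv2
from scipy.spatial.transform import Rotation as R
from station import r
def cam(n):
    d=r.get_image(n); return d
def _R(d):
    a=np.array(d["attitude"],float)
    return a if a.shape==(3,3) else (R.from_rotvec(a).as_matrix() if a.size==3 else R.from_quat(a).as_matrix())
def K(d):
    f=200/np.tan(np.radians(d["fovy"])/2); return np.array([[f,0,d["cx"]],[0,f,d["cy"]],[0,0,1.]])
def ray(d,uv,z):
    p=cv2.undistortPointsIter(np.array(uv,float).reshape(-1,1,2),K(d),np.array([d["k1"],0,0,0.]),None,None,(3,50,1e-9)).reshape(-1,2)
    v=np.c_[p[:,0],-p[:,1],-np.ones(len(p))]@_R(d).T
    o=np.array(d["position"]); return o+v*((np.atleast_1d(z)-o[2])/v[:,2])[:,None]
def proj(d,P):
    q=(np.atleast_2d(P)-d["position"])@_R(d); s=np.c_[q[:,0]/-q[:,2],-q[:,1]/-q[:,2]]
    s=s*(1+d["k1"]*(s**2).sum(1))[:,None]; k=K(d); return s*k[0,0]+k[:2,2]
def save(d,n,box=None,s=1):
    f=d["frame"][:,:,::-1]
    if box: f=f[box[1]:box[3],box[0]:box[2]]
    cv2.imwrite("pics/"+n,cv2.resize(f,None,fx=s,fy=s,interpolation=cv2.INTER_CUBIC))
E
python3 - <<'E'
from h import *
for n in("scene","top"):
    d=cam(n); save(d,n+"0.png",None,1.25); print(n,{k:v for k,v in d.items() if k!="frame"})
print(r.state())
E
```

```text
scene {'fovy': 46.42444979874833, 'cx': 313.2248509933486, 'cy': 205.60366510590214, 'k1': -0.11327883266530024, 'position': array([1.20848699, 0.35121877, 0.9881243 ]), 'attitude': array([0.41440391, 0.62471348, 1.84100425])}
top {'fovy': 48.353108476566874, 'cx': 313.69342748296367, 'cy': 194.349758367799, 'k1': -0.11162860541283884, 'position': array([0.46292268, 0.08285312, 1.08728676]), 'attitude': array([ 0.13843864, -0.09293228, -1.57125754])}
{'time': 0.1, 'joints': array([ 1.30322167e+00,  1.16443445e-01,  1.44219314e+00,  7.98843668e-06,
        1.58400568e+00, -3.78064734e-02]), 'joint_velocities': array([ 0.00047494, -0.00230727, -0.0013976 , -0.00123629,  0.00268599,
       -0.00081632]), 'effort': array([ 1.76320133e-03, -7.33668280e+01, -6.33795118e+01,  1.09886167e-05,
        5.07809484e-03,  8.69171913e-06]), 'ee_pos': array([0.1536982 , 0.65709396, 0.23063564]), 'tcp_rot': array([-3.60106214e-01, -3.12071668e+00,  1.62755401e-03]), 'contact_force': array([-0.64027301,  0.04743103, -0.28865395]), 'torque': array([ 0.00455926,  0.02955468, -0.01292748]), 'grip_force': 0.0, 'finger_gap': 0.08557001429555619}
```

View pics/scene0.png

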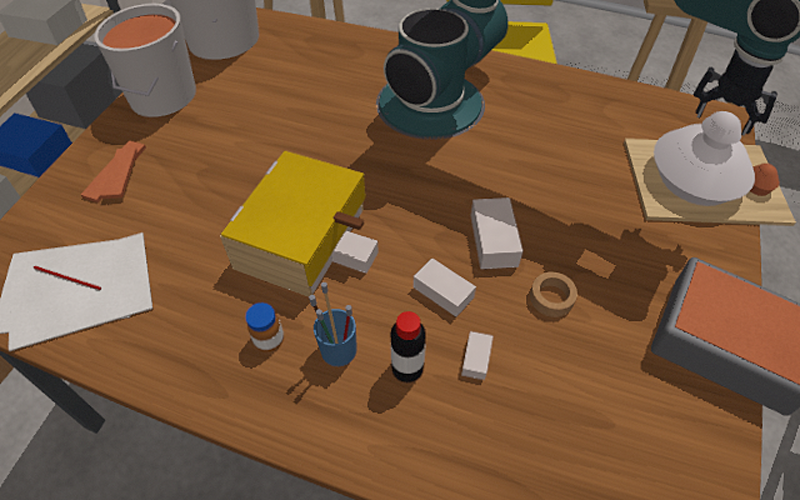

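View pics/top0.png

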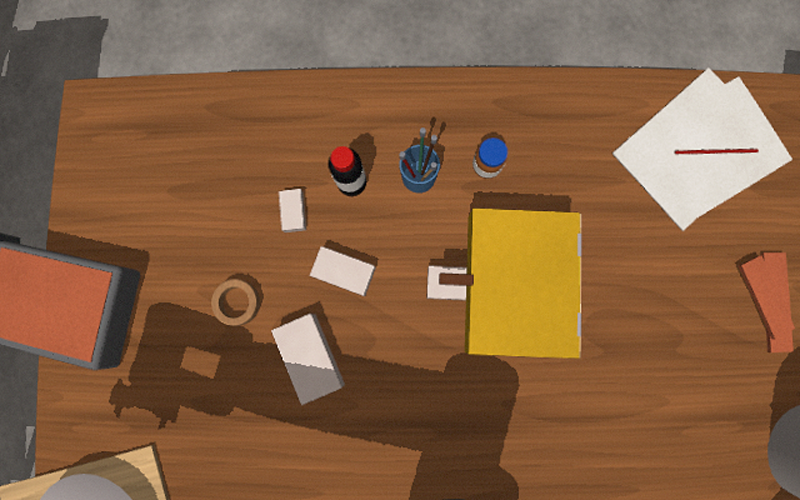

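The scene view shows the box with its sill at (355,251), and three white blocks. In the top view the candidates are small (292,210), middle (343,271) and large (308,358). The middle one lies in front of the sill, so I choose it and check its size in a crop.

```bash
python3 - <<'E'
from h import *
d=cam("top"); save(d,"c1.png",(200,140,480,300),2.85)
E
```

```text
(no output)
```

View pics/c1.png

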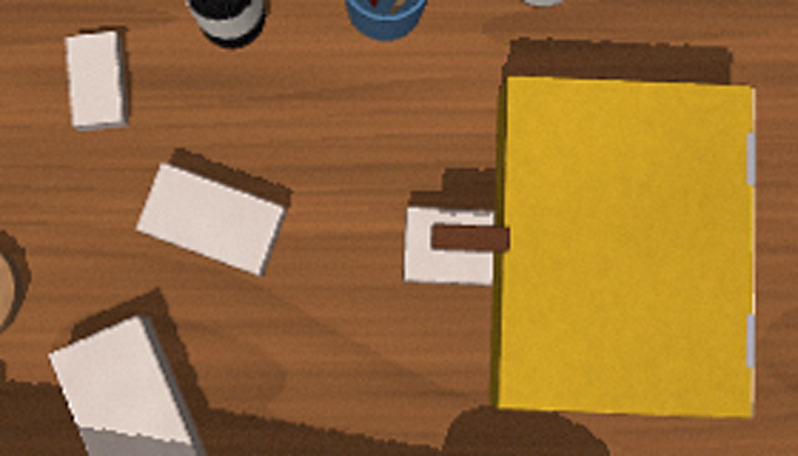

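```bash
python3 - <<'E'
from h import *
d=cam("top")
c=lambda p:np.array(p)/2.85+[200,140]-0.5*(1-1/2.85)
b=ray(d,c([(163,164),(285,208),(261,273),(137,230)]),.04)
print(b.round(4),np.linalg.norm(np.diff(b[[0,1,2,3,0]],axis=0),axis=1).round(4))
e=(b[1]+b[2]-b[0]-b[3]);print("block",b.mean(0),np.degrees(np.arctan2(e[1],e[0])))
l=ray(d,c([(508,76),(755,87),(752,416),(498,408)]),.12)
print(l.round(4),np.linalg.norm(np.diff(l[[0,1,2,3,0]],axis=0),axis=1).round(4))
for v in (l[2]-l[1],l[3]-l[0]): print("box y-axis perp x deg",np.degrees(np.arctan2(v[1],v[0])))
s=ray(d,c([(407,207),(404,282)]),.04);v=s[1]-s[0];print("sill",s.round(4),s.mean(0),np.degrees(np.arctan2(v[1],v[0])),np.linalg.norm(v))
t=ray(d,c([(432,225),(432,249),(509,228),(509,250)]),.123);print("tab",t.round(4))
print("lid centre front",l[[0,3]].mean(0),"hinge",l[[1,2]].mean(0))
o=ray(d,np.array([(345,190),(420,180),(490,172),(235,302),(308,358)])/1.25,[0.0,0,0,.03,.06]);print(o.round(3))
T=R.from_rotvec(r.state()["tcp_rot"]).as_matrix();print(T.round(3))
E
```

```text
[[0.6122 0.2489 0.04  ]
 [0.5748 0.1464 0.04  ]
 [0.5209 0.1661 0.04  ]
 [0.5568 0.2698 0.04  ]] [0.1092 0.0573 0.1098 0.0592]
block [0.56617646 0.20780375 0.04      ] -109.57087958525912
[[ 0.6683 -0.0315  0.12  ]
 [ 0.6588 -0.2246  0.12  ]
 [ 0.4064 -0.2109  0.12  ]
 [ 0.4144 -0.0188  0.12  ]] [0.1934 0.2528 0.1922 0.2542]
box y-axis perp x deg 176.87694572062998
box y-axis perp x deg 177.1338647299756
sill [[0.5751 0.0452 0.04  ]
 [0.5131 0.0483 0.04  ]] [0.54412429 0.04675203 0.04      ] 177.15063784111976 0.062043080999388364
tab [[ 0.5523  0.0293  0.123 ]
 [ 0.5341  0.0296  0.123 ]
 [ 0.5497 -0.0292  0.123 ]
 [ 0.533  -0.0289  0.123 ]]
lid centre front [ 0.54138028 -0.02513901  0.12      ] hinge [ 0.53256118 -0.21774421  0.12      ]
[[ 0.733  0.209  0.   ]
 [ 0.752  0.058  0.   ]
 [ 0.767 -0.083  0.   ]
 [ 0.507  0.416  0.03 ]
 [ 0.403  0.267  0.06 ]]
[[-0.974  0.228 -0.   ]
 [ 0.228  0.974 -0.001]
 [ 0.    -0.001 -1.   ]]
```

```bash
cat >> h.py <<'E'
def go(x,y,z,ang):
    s=r.state(); T=R.from_rotvec(s["tcp_rot"]).as_matrix()
    t=T.T@(np.array([x,y,z])-s["ee_pos"])*1000
    a=np.degrees(np.arctan2(T[1,1],T[0,1]))
    print("travel",t.round(1),"yaw",round((a-ang+180)%360-180,2),"now",s["ee_pos"].round(4),round(a,2),"F",s["contact_force"].round(1),"gap",s["finger_gap"],"t",s["time"])
E
python3 -c "
from h import *
go(.566,.208,.15,-19.6)"
```

```text
travel [-503.7 -343.4   81.1] yaw 96.43 now [0.1537 0.6571 0.2308] 76.83 F [-0.1  1.2 -0.2] gap 0.0852808882393909 t 0.2
```

Emit:
{"fn": "carry_out", "kwargs": {
  "series": [
    {"travel": [-504,-343,81],"yaw": 96.4,"grip": 0},
    {"travel": [-504,-343,81],"yaw": 96.4,"grip": 0},
    {"travel": [-504,-343,81],"yaw": 96.4,"grip": 0},
    {"travel": [-504,-343,81],"yaw": 96.4,"grip": 0},
    {"travel": [-504,-343,81],"yaw": 96.4,"grip": 0},
    {"travel": [-504,-343,81],"yaw": 96.4,"grip": 0},
    {"travel": [-504,-343,81],"yaw": 96.4,"grip": 0},
    {"travel": [-504,-343,81],"yaw": 96.4,"grip": 0}
  ],
  "grip_force": 30
}}

```text
time: 1.0
ee_pos: [0.4231, 0.3636, 0.1785]
tcp_rot: [2.067, 2.366, 0.001]
contact_force: [0.2, 1.4, 0.9]
finger_gap: 0.0856
grip_force: 0.0
```

```bash
python3 -c "
from h import *
go(.566,.208,.15,-19.6)"
```

```text
travel [-173.4  120.7   28.5] yaw 27.33 now [0.4231 0.3636 0.1785] 7.73 F [0.2 1.4 0.9] gap 0.08562083110699283 t 1.0
```

Emit:
{"fn": "carry_out", "kwargs": {
  "series": [
    {"travel": [-173,121,28],"yaw": 27.3,"grip": 0},
    {"travel": [-173,121,28],"yaw": 27.3,"grip": 0},
    {"travel": [-173,121,28],"yaw": 27.3,"grip": 0},
    {"travel": [-173,121,28],"yaw": 27.3,"grip": 0},
    {"travel": [-173,121,28],"yaw": 27.3,"grip": 0},
    {"travel": [-173,121,28],"yaw": 27.3,"grip": 0},
    {"travel": [-173,121,28],"yaw": 27.3,"grip": 0}
  ]
}}

```text
time: 1.7
ee_pos: [0.5659, 0.2115, 0.1506]
tcp_rot: [-2.561, -1.819, 0.0]
contact_force: [0.1, 0.3, -0.0]
finger_gap: 0.0855
grip_force: 0.0
```

```bash
python3 -c "
from h import *
go(.566,.208,.027,-19.6)
d=cam('scene'); save(d,'s2.png',(270,130,440,260),4.5)"
```

```text
travel [ -3.2   1.3 123.6] yaw 0.38 now [0.5659 0.2115 0.1506] -19.22 F [ 0.1  0.3 -0. ] gap 0.08552380217169187 t 1.7
```

View pics/s2.png

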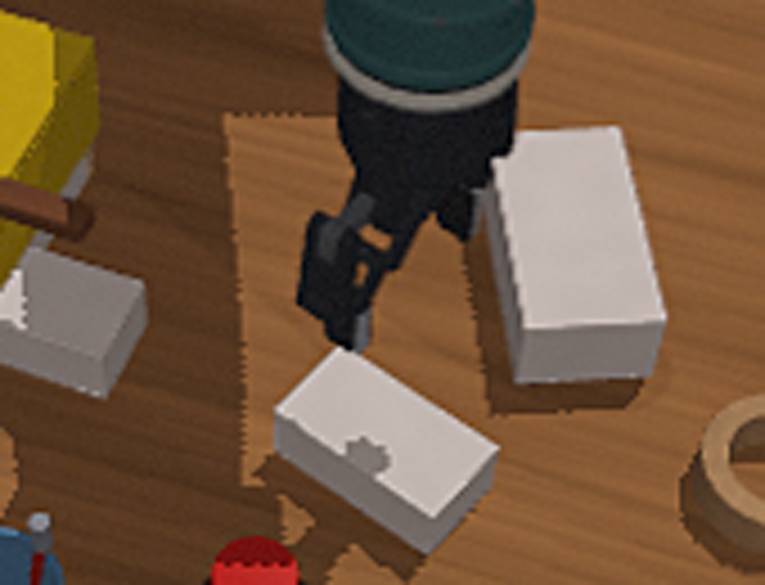

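The fingers hang above the middle block. Its top corners in the crop are (340,350), (498,449), (433,518) and (276,411). I'll check it from this second view.

```bash
python3 - <<'E'
from h import *
d=cam("scene")
c=lambda p:np.array(p)/4.5+[270,130]-0.5*(1-1/4.5)
b=ray(d,c([(340,350),(498,449),(433,518),(276,411)]),.04);print(b.round(4),b.mean(0),np.linalg.norm(np.diff(b[[0,1,2,3,0]],axis=0),axis=1).round(4))
e=b[0]+b[3]-b[1]-b[2];print(np.degrees(np.arctan2(e[1],e[0])))
s=ray(d,c([(147,287),(104,360)]),.04);v=s[1]-s[0];print(s,s.mean(0),np.degrees(np.arctan2(v[1],v[0])))
L=ray(d,c([(490,165),(520,325),(665,318)]),.06);print("large",L.round(3))
E
```

```text
[[0.525  0.1707 0.04  ]
 [0.5603 0.2723 0.04  ]
 [0.6144 0.2513 0.04  ]
 [0.5766 0.1503 0.04  ]] [0.56905501 0.21113888 0.04      ] [0.1075 0.0581 0.1079 0.0555]
-109.8582778936036
[[0.51884215 0.05210747 0.04      ]
 [0.57568693 0.04797869 0.04      ]] [0.54726454 0.05004308 0.04      ] -4.1542470955342665
large [[0.38  0.217 0.06 ]
 [0.49  0.264 0.06 ]
 [0.458 0.339 0.06 ]]
```

Emit:
{"fn": "carry_out", "kwargs": {
  "series": [
    {"travel": [-1,2,40],"yaw": 0.4,"grip": 0},
    {"travel": [-1,2,80],"yaw": 0.4,"grip": 0},
    {"travel": [-1,2,110],"yaw": 0.4,"grip": 0},
    {"travel": [-1,2,130],"yaw": 0.4,"grip": 0},
    {"travel": [-1,2,150],"yaw": 0.4,"grip": 0},
    {"travel": [-1,2,150],"yaw": 0.4,"grip": 0},
    {"travel": [-1,2,150],"yaw": 0.4,"grip": 60},
    {"travel": [-1,2,150],"yaw": 0.4,"grip": 120}
  ],
  "grip_force": 30
}}

```text
time: 2.6
ee_pos: [0.5683, 0.2102, 0.0023]
tcp_rot: [2.566, 1.811, 0.003]
contact_force: [0.3, -2.4, 20.0]
finger_gap: 0.0597
grip_force: 28.8
```

Emit:
{"fn": "carry_out", "kwargs": {
  "series": [
    {"travel": [0,0,0],"yaw": 0,"grip": 120},
    {"travel": [0,0,0],"yaw": 0,"grip": 120},
    {"travel": [0,0,0],"yaw": 0,"grip": 120},
    {"travel": [0,0,0],"yaw": 0,"grip": 120}
  ]
}}

```text
time: 3.0
ee_pos: [0.5685, 0.2101, 0.0024]
tcp_rot: [2.567, 1.811, 0.004]
contact_force: [-2.5, 2.6, 7.9]
finger_gap: 0.0596
grip_force: 33.7
```

```bash
python3 -c "
from h import *
go(.549,.120,.0,-2.95)"
```

```text
travel [-91.4  11.9   2.2] yaw -16.67 now [0.5685 0.2101 0.0024] -19.62 F [-2.5  2.6  7.9] gap 0.059576131500165413 t 3.0
```

Emit:
{"fn": "carry_out", "kwargs": {
  "series": [
    {"travel": [-15,2,-1],"yaw": -3,"grip": 120},
    {"travel": [-30,4,-1],"yaw": -6,"grip": 120},
    {"travel": [-45,6,-1],"yaw": -9,"grip": 120},
    {"travel": [-60,8,-1],"yaw": -12,"grip": 120},
    {"travel": [-75,10,-1],"yaw": -15,"grip": 120},
    {"travel": [-91,12,-1],"yaw": -16.7,"grip": 120},
    {"travel": [-91,12,-1],"yaw": -16.7,"grip": 120},
    {"travel": [-91,12,-1],"yaw": -16.7,"grip": 120}
  ]
}}

```text
time: 3.8
ee_pos: [0.5489, 0.1197, 0.0024]
tcp_rot: [2.278, 2.162, 0.001]
contact_force: [-1.4, -4.2, 3.7]
finger_gap: 0.0598
grip_force: 33.4
```

```bash
python3 -c "
from h import *
go(.549,.103,.0,-2.95)
a=cam('scene'); b=cam('top'); save(a,'a.png',(220,150,380,250),4.8);save(b,'b.png',(260,170,420,270),4.8)
A=cv2.imread('pics/a.png');B=cv2.imread('pics/b.png');cv2.imwrite('pics/ab.png',np.vstack([A[:300],B[80:380]])) if 0 else None
cv2.imwrite('pics/ab.png',np.hstack([cv2.resize(a['frame'][150:260,250:350,::-1],(400,440),interpolation=2),cv2.resize(b['frame'][170:280,290:390,::-1],(400,440),interpolation=2)]))"
```

```text
travel [-16.7   0.9   2.4] yaw -0.06 now [0.5489 0.1197 0.0024] -3.01 F [-1.4 -4.2  3.7] gap 0.05975088809397212 t 3.8
```

View pics/ab.png

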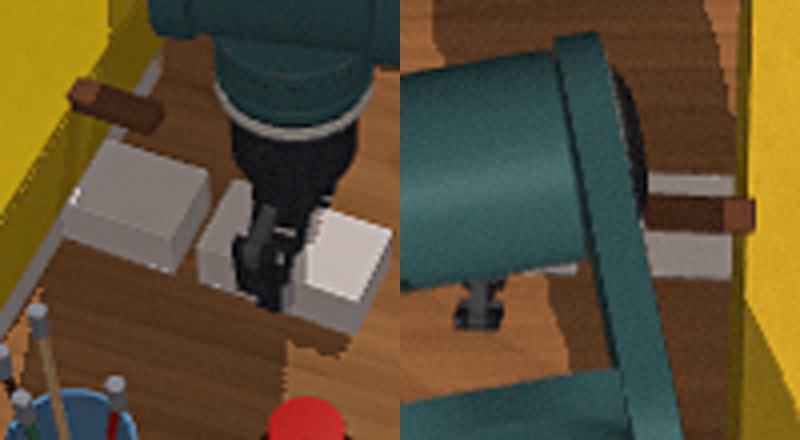

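The block sits in the grip in front of the sill with a small gap. In the left part the sill end's top edge runs (210,173)–(173,238), and the block's top corners are (198,247), (357,297), (391,232) and (233,182).

```bash
python3 - <<'E'
from h import *
d=cam("scene")
c=lambda p:np.array(p)/4+[250,150]-0.5*(1-1/4)
p=ray(d,c([(198,247),(357,297),(391,232),(233,182),(210,173),(173,238),(62,207)]),.04);print(p.round(4))
b=p[:4];print(b.mean(0))
for i,j in((1,0),(2,3),(2,1),(4,5),(6,5)):
    v=p[j]-p[i];print(i,j,np.degrees(np.arctan2(v[1],v[0])).round(2),np.linalg.norm(v).round(4))
s=p[4:6].mean(0);print("sill",s)
x=np.array([np.cos(np.radians(-92.95)),np.sin(np.radians(-92.95)),0]);y=np.array([-x[1],x[0],0]);w=b.mean(0)-s;print("rel",w@x,w@y)
E
```

```text
[[ 0.5754  0.0652  0.04  ]
 [ 0.5784  0.1716  0.04  ]
 [ 0.5238  0.1762  0.04  ]
 [ 0.5194  0.0678  0.04  ]
 [ 0.5174  0.0511  0.04  ]
 [ 0.5741  0.0478  0.04  ]
 [ 0.5749 -0.0286  0.04  ]]
[0.54925712 0.12020569 0.04      ]
1 0 -91.59 0.1064
2 3 -92.34 0.1085
2 1 -4.87 0.0548
4 5 -3.37 0.0569
6 5 90.58 0.0764
sill [0.54576169 0.04945301 0.04      ]
rel -0.0708388128724257 -0.0001504559678042281
```

Emit:
{"fn": "carry_out", "kwargs": {
  "series": [
    {"travel": [-4,0,0],"yaw": 0,"grip": 120},
    {"travel": [-7,0,0],"yaw": 0,"grip": 120},
    {"travel": [-10,0,0],"yaw": 0,"grip": 120},
    {"travel": [-12,0,0],"yaw": 0,"grip": 120},
    {"travel": [-14,0,0],"yaw": 0,"grip": 120}
  ]
}}

```text
time: 4.45
ee_pos: [0.5485, 0.1069, 0.0024]
tcp_rot: [2.277, 2.164, 0.003]
contact_force: [0.4, 4.7, 5.1]
finger_gap: 0.0596
grip_force: 33.8
```

Emit:
{"fn": "carry_out", "kwargs": {
  "series": [
    {"travel": [-1,0,0],"yaw": 0,"grip": 120},
    {"travel": [-2,0,0],"yaw": 0,"grip": 120}
  ]
}}

```text
time: 4.65
ee_pos: [0.5484, 0.1049, 0.0024]
tcp_rot: [2.277, 2.164, 0.003]
contact_force: [0.7, 4.4, 5.4]
finger_gap: 0.0595
grip_force: 33.8
```

Emit:
{"fn": "carry_out", "kwargs": {
  "series": [
    {"travel": [-1,0,0],"yaw": 0,"grip": 120},
    {"travel": [-2,0,0],"yaw": 0,"grip": 120}
  ]
}}

```text
time: 4.85
ee_pos: [0.5483, 0.1031, 0.0024]
tcp_rot: [-2.277, -2.164, -0.003]
contact_force: [-0.6, 14.3, 4.8]
finger_gap: 0.0602
grip_force: 33.5
```

Emit:
{"fn": "carry_out", "kwargs": {
  "series": [
    {"travel": [-1,0,0],"yaw": 0,"grip": 120},
    {"travel": [-2,0,0],"yaw": 0,"grip": 120},
    {"travel": [-2,0,0],"yaw": 0,"grip": 120}
  ]
}}

```text
time: 5.15
ee_pos: [0.5479, 0.1027, 0.0024]
tcp_rot: [-2.275, -2.163, -0.005]
contact_force: [-3.0, 21.1, 5.6]
finger_gap: 0.0597
grip_force: 31.9
```

```bash
python3 -c "
from h import *
go(.549,.103,.0,-2.95)
a=cam('scene'); save(a,'a3.png',(240,150,360,250),5)"
```

```text
travel [0.4 1.1 2.4] yaw 0.06 now [0.5479 0.1027 0.0024] -2.89 F [-3.  21.1  5.6] gap 0.05973227873199268 t 5.15
```

View pics/a3.png

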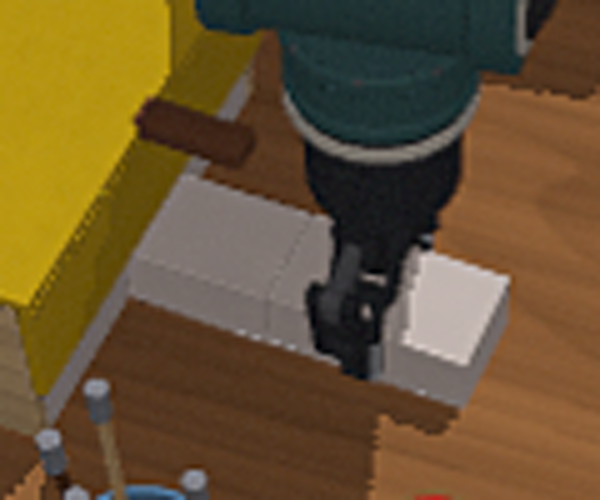

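The block is flush with the sill, with only a hairline seam at (285,260). I'll release and rise.

Emit:
{"fn": "carry_out", "kwargs": {
  "series": [
    {"travel": [0,0,0],"yaw": 0,"grip": 80},
    {"travel": [0,0,0],"yaw": 0,"grip": 0},
    {"travel": [0,0,0],"yaw": 0,"grip": 0},
    {"travel": [0,0,0],"yaw": 0,"grip": 0},
    {"travel": [0,0,0],"yaw": 0,"grip": 0},
    {"travel": [0,0,0],"yaw": 0,"grip": 0}
  ]
}}

```text
time: 5.8
ee_pos: [0.5475, 0.0997, 0.0016]
tcp_rot: [-2.278, -2.164, 0.0]
contact_force: [0.5, -0.3, 0.8]
finger_gap: 0.0856
grip_force: 0.0
```

Emit:
{"fn": "carry_out", "kwargs": {
  "series": [
    {"travel": [0,0,-20],"yaw": 0,"grip": 0},
    {"travel": [0,0,-60],"yaw": 0,"grip": 0},
    {"travel": [0,0,-100],"yaw": 0,"grip": 0},
    {"travel": [0,0,-150],"yaw": 0,"grip": 0},
    {"travel": [0,0,-195],"yaw": 0,"grip": 0},
    {"travel": [0,0,-195],"yaw": 0,"grip": 0}
  ]
}}

```text
time: 6.4
ee_pos: [0.5494, 0.0999, 0.2037]
tcp_rot: [2.274, 2.16, 0.012]
contact_force: [0.8, 0.6, -0.1]
finger_gap: 0.0855
grip_force: 0.0
```

```bash
python3 -c "
from h import *
go(.5440,.014,.20,-2.95)
a=cam('scene'); cv2.imwrite('pics/f.png',cv2.resize(a['frame'][140:260,240:390,::-1],None,fx=5,fy=5,interpolation=2))"
```

```text
travel [-86.1  -1.1   3.5] yaw 0.02 now [0.5494 0.0999 0.2037] -2.93 F [ 0.8  0.6 -0.1] gap 0.08551262308878932 t 6.4
```

View pics/f.png

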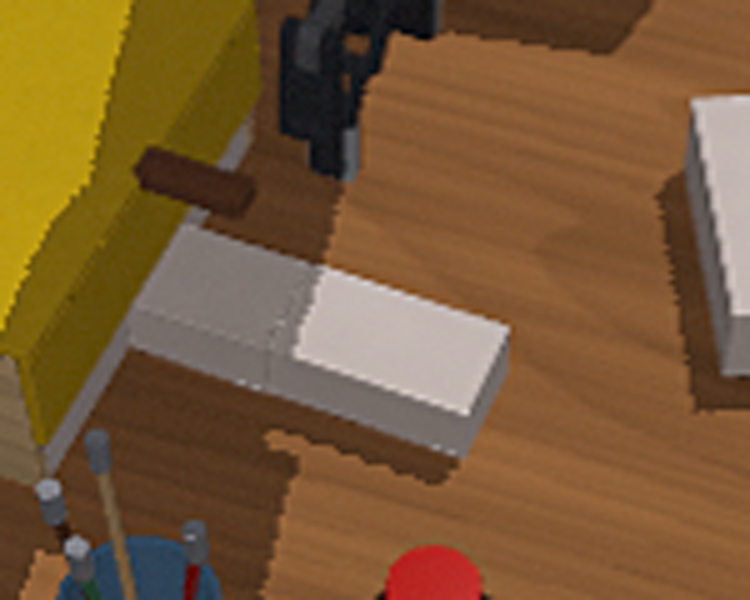

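Emit:
{"fn": "carry_out", "kwargs": {
  "series": [
    {"travel": [-40,-1,0],"yaw": 0,"grip": 0},
    {"travel": [-86,-1,4],"yaw": 0,"grip": 0},
    {"travel": [-86,-1,40],"yaw": 0,"grip": 0},
    {"travel": [-86,-1,80],"yaw": 0,"grip": 0},
    {"travel": [-86,-1,109],"yaw": 0,"grip": 0},
    {"travel": [-86,-1,109],"yaw": 0,"grip": 0},
    {"travel": [-86,-1,109],"yaw": 0,"grip": 0}
  ],
  "grip_force": 30
}}

```text
time: 7.15
ee_pos: [0.5419, 0.0139, 0.0875]
tcp_rot: [-2.277, -2.163, 0.002]
contact_force: [0.8, 0.1, 0.7]
finger_gap: 0.0853
grip_force: 0.0
```

Emit:
{"fn": "carry_out", "kwargs": {
  "series": [
    {"travel": [0,0,0],"yaw": 0,"grip": 100},
    {"travel": [0,0,0],"yaw": 0,"grip": 180},
    {"travel": [0,0,0],"yaw": 0,"grip": 230},
    {"travel": [0,0,0],"yaw": 0,"grip": 230},
    {"travel": [0,0,0],"yaw": 0,"grip": 230},
    {"travel": [0,0,0],"yaw": 0,"grip": 230},
    {"travel": [0,0,0],"yaw": 0,"grip": 230},
    {"travel": [0,0,0],"yaw": 0,"grip": 230}
  ]
}}

```text
time: 7.95
ee_pos: [0.5444, 0.0139, 0.0889]
tcp_rot: [2.274, 2.161, 0.007]
contact_force: [19.5, 1.6, -2.4]
finger_gap: 0.0196
grip_force: 36.7
```

```bash
python3 -c "
from h import *
go(.5435,.014,.094,-2.95)
for a in np.radians([8,16,24,32,40,48,54,60]): print(np.round([-226*(1-np.cos(a)),0,-226*np.sin(a)],1).tolist())"
```

```text
travel [ 0.1 -0.8 -5.1] yaw 0.03 now [0.5444 0.0139 0.0889] -2.92 F [19.5  1.6 -2.4] gap 0.01963764966833898 t 7.95
[-2.2, 0.0, -31.5]
[-8.8, 0.0, -62.3]
[-19.5, 0.0, -91.9]
[-34.3, 0.0, -119.8]
[-52.9, 0.0, -145.3]
[-74.8, 0.0, -168.0]
[-93.2, 0.0, -182.8]
[-113.0, 0.0, -195.7]
```

Emit:
{"fn": "carry_out", "kwargs": {
  "series": [
    {"travel": [0,2,-8],"yaw": 0,"grip": 230},
    {"travel": [-1,2,-20],"yaw": 0,"grip": 230},
    {"travel": [-2,2,-32],"yaw": 0,"grip": 230},
    {"travel": [-5,2,-47],"yaw": 0,"grip": 230},
    {"travel": [-9,2,-62],"yaw": 0,"grip": 230},
    {"travel": [-14,2,-77],"yaw": 0,"grip": 230},
    {"travel": [-20,2,-92],"yaw": 0,"grip": 230},
    {"travel": [-20,2,-92],"yaw": 0,"grip": 230}
  ]
}}

```text
time: 8.75
ee_pos: [0.5434, -0.0062, 0.1818]
tcp_rot: [2.277, 2.163, 0.003]
contact_force: [2.3, 8.0, 2.2]
finger_gap: 0.0195
grip_force: 37.7
```

```bash
python3 -c "
from h import *
go(.5435,.014,.094,-2.95)
a=cam('scene'); cv2.imwrite('pics/l.png',cv2.resize(a['frame'][80:260,150:390,::-1],None,fx=3,fy=3,interpolation=2))"
```

```text
travel [20.2 -1.2 87.9] yaw 0.02 now [ 0.5434 -0.0062  0.1818] -2.93 F [2.3 8.  2.2] gap 0.019515062070877998 t 8.75
```

View pics/l.png

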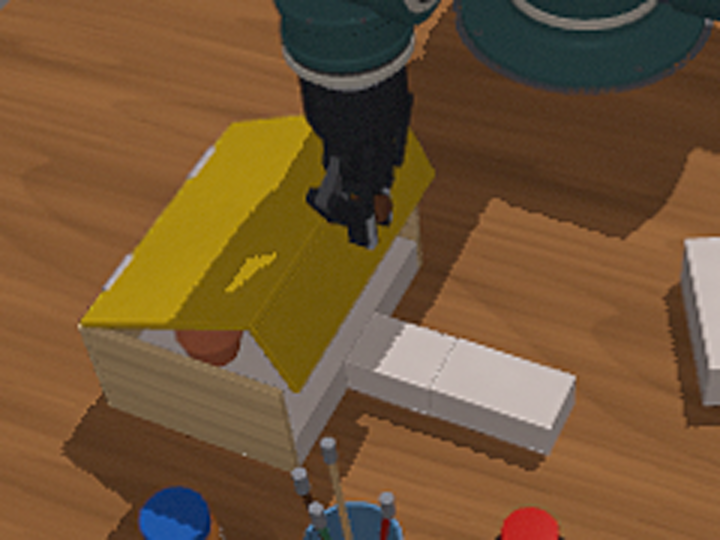

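Emit:
{"fn": "carry_out", "kwargs": {
  "series": [
    {"travel": [-5,0,-14],"yaw": 0,"grip": 230},
    {"travel": [-12,0,-28],"yaw": 0,"grip": 230},
    {"travel": [-21,0,-41],"yaw": 0,"grip": 230},
    {"travel": [-30,0,-53],"yaw": 0,"grip": 230},
    {"travel": [-41,0,-65],"yaw": 0,"grip": 230},
    {"travel": [-52,0,-76],"yaw": 0,"grip": 230},
    {"travel": [-64,0,-86],"yaw": 0,"grip": 230},
    {"travel": [-64,0,-86],"yaw": 0,"grip": 230}
  ]
}}

```text
time: 9.6
ee_pos: [0.5403, -0.0706, 0.2666]
tcp_rot: [2.277, 2.163, 0.003]
contact_force: [4.8, 5.2, 5.1]
finger_gap: 0.0196
grip_force: 38.7
```

Emit:
{"fn": "carry_out", "kwargs": {
  "series": [
    {"travel": [-6,0,-5],"yaw": 0,"grip": 230},
    {"travel": [-12,0,-9],"yaw": 0,"grip": 230},
    {"travel": [-18,0,-13],"yaw": 0,"grip": 230},
    {"travel": [-25,0,-17],"yaw": 0,"grip": 230},
    {"travel": [-25,0,-17],"yaw": 0,"grip": 230},
    {"travel": [-25,0,-17],"yaw": 0,"grip": 230}
  ]
}}

```text
time: 10.2
ee_pos: [0.5392, -0.0943, 0.2828]
tcp_rot: [2.276, 2.164, 0.003]
contact_force: [6.7, 4.7, 3.8]
finger_gap: 0.0195
grip_force: 38.7
```

Emit:
{"fn": "carry_out", "kwargs": {
  "series": [
    {"travel": [0,0,0],"yaw": 0,"grip": 230},
    {"travel": [0,0,0],"yaw": 0,"grip": 230},
    {"travel": [0,0,0],"yaw": 0,"grip": 230},
    {"travel": [0,0,0],"yaw": 0,"grip": 230},
    {"travel": [0,0,0],"yaw": 0,"grip": 230},
    {"travel": [0,0,0],"yaw": 0,"grip": 230},
    {"travel": [0,0,0],"yaw": 0,"grip": 230}
  ]
}}

```text
time: 10.9
ee_pos: [0.5392, -0.0942, 0.2827]
tcp_rot: [2.276, 2.164, 0.003]
contact_force: [8.0, 4.8, 5.1]
finger_gap: 0.0195
grip_force: 38.7
```

```bash
python3 -c "
from h import *
go(.5435,.014,.094,-2.95)
a=cam('scene'); cv2.imwrite('pics/m.png',cv2.resize(a['frame'][60:260,150:390,::-1],None,fx=3,fy=3,interpolation=2))"
```

```text
travel [108.1  -1.5 188.8] yaw 0.07 now [ 0.5392 -0.0942  0.2827] -2.88 F [8.  4.8 5.1] gap 0.01950124447853592 t 10.9
```

View pics/m.png

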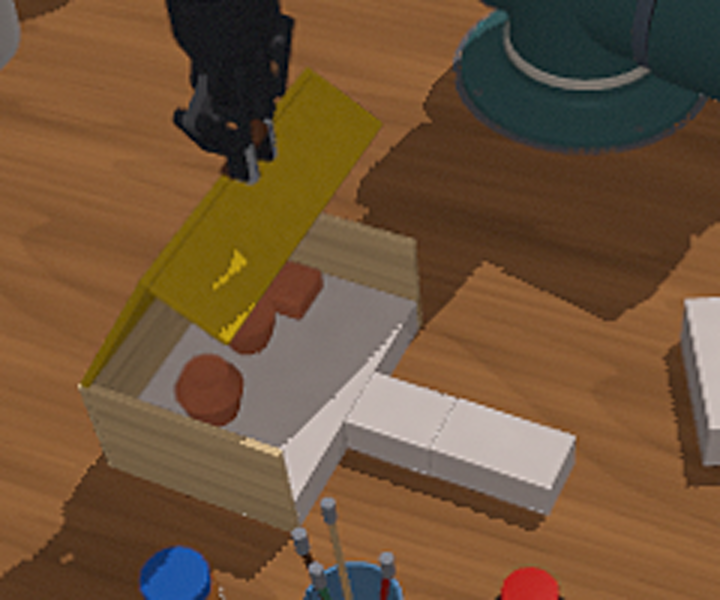

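The lid is up, held at the tab. The near lid corners are at crop (150,288) for the plate and apron edge and (232,343) for the apron bottom. I'll use them to check the angle, while the block stays flush.

```bash
python3 - <<'E'
from h import *
d=cam("scene")
x=np.array([-.0515,-.9987,0]);y=np.array([.9987,-.0515,0]);z=np.array([0,0,1.])
H=np.array([.5455,.048,0])+.26*x+.116*z
for a in (.9,.97,1.05,1.12,1.2):
    f=-x*np.cos(a)+z*np.sin(a);n=x*np.sin(a)+z*np.cos(a)
    P=[H+.188*f+.004*n+.128*y,H+.188*f-.073*n+.128*y,H+.188*f-.073*n-.128*y]
    print(a,((proj(d,P)-[150,60])*3+1).round(0).tolist(), (H+.226*f-.005*n).round(3))
print(r.state()["joint_velocities"].round(4))
E
```

```text
0.9 [[165.0, 299.0], [250.0, 367.0], [402.0, 146.0]] [ 0.54  -0.067  0.29 ]
0.97 [[150.0, 288.0], [238.0, 354.0], [392.0, 132.0]] [ 0.539 -0.08   0.3  ]
1.05 [[132.0, 275.0], [223.0, 338.0], [381.0, 117.0]] [ 0.538 -0.095  0.31 ]
1.12 [[117.0, 265.0], [210.0, 324.0], [369.0, 104.0]] [ 0.537 -0.109  0.317]
1.2 [[98.0, 254.0], [193.0, 309.0], [355.0, 90.0]] [ 0.537 -0.125  0.325]
[ 0.0007 -0.0005 -0.0013 -0.0017  0.0012  0.001 ]
```

The estimates of the lid angle range from 0.97 to 1.04 rad, all within the band, and the arm is still.

```bash
python3 -c "
from station import r
print(r.hand_in())"
```

```text
the job is handed in; nothing more can be done
None
```

I handed the job in: the middle-sized block is flush and in line with the sill, and the lid is held by its tab at about 60° (0.97–1.04 rad from the camera and arm pose). The arm never touched the jar, spray can, tape or brush pot; the hand-in call gave no verdict.

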